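Lock the battery cover of a display plinth with its cam stud

ROBOT

A 7-joint arm with a two-finger parallel gripper is mounted at the origin on the work surface. World frame = base frame: x ahead of the robot, y to its left, z up, the work surface at z = 0. Lengths are in mm, angles in rad, forces in N, time in s.
With the tool pointing down it reaches from about 400 to 850 mm from the base axis. Payload 10.4 kg.
Tool frame: the origin (TCP) lies between the finger pads; the fingertips stand robot.tip_reach ahead of it and the grasp point (between the pads) lies 6 mm ahead of it (robot.tip_reach is the distance from the TCP to the fingertips, in mm); z points along the fingers, y is the line along which they close (so a half turn about z gives the same grasp; the last joint's range is limited). The gripper opens to 87 mm and grips with 3 to 60 N. Pads are 19 mm wide; open, the fingers measure 117 mm over their backs; the gripper's body (75 mm by 190 mm) begins 51 mm behind the grasp point.
Start: joints at [-1.194, 0.332, -0.065, 1.46, 0.022, 1.35, -0.088], TCP at [243.26, 575.738, 247.576] pointing down, gripper open.
Joint ranges: [-2.6, 2.6], [-0.5, 2.12], [-1.47, 1.34], [0.16, 2.42], [-1.27, 4.41], [0.06, 2.06], [-2.6, 2.6]. Speed limits (rad/s): [2.22, 2.22, 2.79, 2.79, 3.14, 3.14, 3.14].

INTERFACE

Orientations are given as a unit quaternion [x, y, z, w].
In Python, from workcell import robot gives the robot as it stands.
- The arm moves only by the shell command python3 -m creep 'ROWS' [FORCE]. ROWS is JSON, one flat list of numbers, 7 for each row, row after row: the turn, a rotation vector about the tool's x, y, z as a fraction of full scale, then the shift along the tool's x, y, z as a fraction of full scale, then the gripper's target within -1 to 1 (fully open at 1, half-way at 0, shut at -1). A call has exactly 10 rows; each row shifts and turns the commanded pose from where the row before left it, along the tool's axes as they then stand; what a row does not reach is not made up. Full scale, the value 1, is 0.15 m for a shift and 90 degrees for a turn. A row lasts 1/10 s, in which the tool goes at most 50 mm and 8.59 degrees, less where a joint would pass 70% of its speed; a pose out of reach is approached as far as the arm can. A call with a number of a shift or a turn outside -1 to 1 is refused whole. A call with a gripper value outside its range is refused whole. The fingers move at their own pace and stop on an object; FORCE is the grip in N (left out, the last holds). Time passes only in rows, so rows that do not move let the fingers close, or fill a call up. It gives the time, the measured TCP pose, the force, the opening and the grip force at its end, in the units of the state.
- robot.observe(): the state, without advancing time (a new reading comes with each control period).
- robot.read_camera(name): name is "scene" or "top" or "wrist"; returns a dict with "pixels" (480x640x3 uint8, red, green, blue), "depth" (480x640 float32, mm along the optical axis (not along the pixel's ray), 0 where there is no reading), "fov_y" (degrees; the focal length in pixels is half the picture's height over the tangent of half this angle, whatever the lens; pixels are square), "cx", "cy" (the principal point, pixels), "k1" (the pictures are not rectified: a ray, as slopes to the right and down, at radius r is drawn at 1 + k1 r^2 times it, then the intrinsics apply), "rvec" (rotation vector, rad) and "tvec" (3), from world to camera coordinates, as OpenCV has them. Camera axes: x right, y down, z forward; pixel columns grow to the right and rows downward; lengths in mm; the calibration is good to about 2 mm. A picture is of the moment at which its call begins.
- robot.sign_off(): hands the job in; it is judged then, once.
Trained networks look in the newest picture that a camera, given by its name, has taken for a name from the list of things; names that differ only in an ending like _2 or _b are one class to them, and where a whole thing is asked for, a point or a joint stands for the part that bears it (a point fixed in the world has none). Each returns a list of dicts, best first, with "p" (0 to 1); they miss things now and then, are a little off and sometimes report something else, mostly with a low value. They report only what shows in the picture. A call takes as long as a camera call. They do not tell look-alikes from the thing itself.
- robot.recognise(camera, name): "position" ([column, row] in pixels, amid what is visible of it).
The state is a dict: "clock": time; "joints": joint angles; "joint_velocities": joint speeds; "joint_torque": joint torques, N m; "tool_pos": TCP position; "orientation": TCP orientation; "ft_force": force on the tool from outside, world axes, zero at the start; "torque": the same for the moment, N m; "finger_gap": opening from 0.0 (shut) to 1.0 (fully open); "grip_force": force on a finger pad.
Only numpy, scipy, OpenCV 4.12 (cv2) and the standard library are available. Lean on these libraries where they do the work, as an engineer would, in place of code of your own. Each camera call takes 0.05 s, during which the arm holds its last target. There are 200 camera calls.

TASK

The display plinth lies upside down on the bench with its battery cover standing open. Swing the cover shut, then push the red quarter-turn stud in until you feel it seat and turn it ninety degrees clockwise so that it locks the cover, firmly but gently, never forcing it down or round; let go and leave the stud locked. Leave the paint jar, the glue bottle and the figurine standing where they are.

Things in the scene. Friction and masses are not known exactly. Their poses are not given: they have to be found in the camera images.
- plinth: Pine display plinth lying upside down, fixed, 200 (its x) x 220 (its y) x 70 mm high; origin under its centre on the table. The opening in its upper face (106 x 104 mm) is closed by the cover, whose hinge line runs along the plinth's y at plinth x = +62 mm, 72.5 mm up. A receptacle for the stud is hidden in it at x = -35 mm, y = 0; its depth differs by 10 mm between plinths and cannot be seen.
- cover (a joint): Angle of the hinged aluminium cover (122 mm from hinge to free edge, 130 mm wide along the plinth's y, 5 mm thick), rad: 0 = shut, lying on the plinth, top face 75 mm above the table; grows as the free edge (towards plinth -x when shut) lifts. Stiff hinge: it stays where it is left; 1 to 3 N at the free edge shuts it. Starts 0.6 to 1.2 rad open.
- cover_edge (a point): Middle of the cover's free edge, on its outer (upper) face; axes of the cover: x from the free edge towards the hinge, y along the hinge, z out of its outer face. The stud stands on the cover's centre line, 25 mm from this edge.
- stud_grip (a point): Centre of the stud's red wing grip, a bar 34 mm long (its x) x 10 mm thick (its y) x 20 mm high (its z, along the stud's axis, away from the cover). With the stud out this point stands 34 mm above the cover's outer face, over 24 mm of bare stem: 109 mm above the table when the cover is shut.
- turn (a joint): Turn of the stud, rad; grows clockwise seen from above. 0 = wing along the plinth's x, in line with the red marks on the cover: only within about 0.1 rad of this does the cam bar enter the slot. It starts up to 0.25 rad off and turns freely while out. 1.57 = wing along the plinth's y, in line with the green marks: locked. Stops at -0.3 and 1.72.
- press (a joint): How far the stud is pushed in, m (0 = out). Its spring pushes back with 3 N plus 0.25 N per mm. Cover shut, the cam bar enters the slot at e = 1 to 11 mm (unknown); stopped hard there, it is out of line. At e + 7.5 mm it meets the spring seat (a sharp rise in force); it can be turned only from e + 8 mm. Turned to 1.57 and let go, it springs back to about e + 6 mm and stays locked.
- seat (a joint): How far the stud presses down the spring seat inside the receptacle, m (0 = not touched). 6 N per mm, on top of the stud's own spring. It is spoilt beyond 2.5 mm (15 N; 20 to 23 N on the stud). 0.5 mm is needed to turn the stud; 1 to 1.7 mm (a total push of about 12 to 17 N) is right.
- cam_ring (a joint): Twist of the slotted ring of the receptacle, rad (0 = untouched; clockwise positive). It gives 0.1 rad per 0.3 N m when the cam bar is forced against the side of the slot or notch, and is spoilt beyond 0.1 rad (0.3 N m), either way. Turning a stud that is pushed in far enough takes under 0.1 N m and does not twist it.
- paint_jar: Amber glass paint jar with black lid, loose, 60 mm diameter, 55 mm high; origin under its centre.
- glue_bottle: Green plastic glue bottle with white cap, loose, 52 mm diameter, 125 mm high; origin under its centre.
- figurine: Small blue robed figurine, loose, 48 mm diameter foot, 92 mm high; origin under its centre.
Mind the look-alikes: they are no part of the job. Of the things like the figurine, leave any that is yellow; of the rest the smaller one is meant. Several things look just like the paint_jar: the one meant starts farthest from the robot's base.

How it is judged:
By the outcome, as a careful person would: the job done as asked, in the order asked, and still so for the second after the job is handed in, with the robot touching nothing.
It also fails if it takes over 64 s, if anything falls off the work surface, if the arm or the gripper's body presses on something with over 40 N, if the wrist force passes 120 N, or if a joint passes its speed limit or range.

## Working session

There is one attempt and no reset: what is moved stays moved. The work goes in short steps, Python scripts to look and compute and a shell command to move; the robot and the scene stay as the last step left them, time stands still between calls to the robot, and variables do not carry over. Pictures are saved under pics/ and viewed, at most 10 in all, crops included, and the job is handed in when it is done.

```bash
mkdir -p pics; cat > h.py <<'E'
import numpy as np, cv2
from scipy.spatial.transform import Rotation as R
from workcell import robot
def cam(n,save=None):
    c=robot.read_camera(n)
    if save: cv2.imwrite('pics/'+save,c['pixels'][:,:,::-1])
    return c
def world(c,u,v,depth=None):
    u=np.atleast_1d(u).astype(float);v=np.atleast_1d(v).astype(float)
    f=240/np.tan(np.radians(c['fov_y'])/2)
    x=(u-c['cx'])/f;y=(v-c['cy'])/f
    a,b=x.copy(),y.copy()
    for _ in range(20):
        s=1+c['k1']*(a*a+b*b);a=x/s;b=y/s
    d=c['depth'][v.astype(int),u.astype(int)] if depth is None else depth
    P=np.stack([a*d,b*d,d+0*a],1)
    Rm=R.from_rotvec(np.ravel(c['rvec'])).as_matrix()
    return (P-np.ravel(c['tvec']))@Rm
E
python3 - <<'E'
from h import *
o=robot.observe();print(o,robot.tip_reach)
for n in('scene','top'):
    c=cam(n,n+'0.png')
    for k in('plinth','cover','cover_edge','stud_grip','paint_jar','glue_bottle','figurine'):
        for r in robot.recognise(n,k)[:4]:
            u,v=r['position'];print(n,k,round(r['p'],2),np.round([u,v]),world(c,u,v).round())
E
```

```text
{'clock': 0.0, 'joints': array([-1.19359006,  0.33284851, -0.06470439,  1.46093308,  0.02162136,
        1.34990161, -0.08848909]), 'joint_velocities': array([ 0.00019873,  0.00071346,  0.0004295 , -0.00029885, -0.0014766 ,
        0.00052986, -0.00063847]), 'joint_torque': array([-9.81331505e-04, -6.23242307e+01,  2.39373866e-02, -3.89900851e+01,
       -6.15647575e-02,  3.94124107e-02,  9.54623056e-05]), 'tool_pos': array([243.14683434, 575.38547337, 246.77245895]), 'orientation': array([ 1.98554467e-01,  9.80089607e-01, -6.90392346e-04, -9.67513158e-05]), 'ft_force': array([ 0.47210224,  0.12878772, -0.31365792]), 'torque': array([ 0.01182058,  0.02105074, -0.00309813]), 'grip_force': 0.0, 'finger_gap': 0.9974137669475384} 25.0
scene plinth 0.76 [266. 334.] [[ 628. -111.  108.]]
scene cover 0.73 [268. 310.] [[616. -87. 124.]]
scene cover_edge 0.63 [272. 312.] [[620. -86. 121.]]
scene paint_jar 0.85 [335. 246.] [[611.  96.  55.]]
scene paint_jar 0.65 [278. 201.] [[474. 124.  55.]]
scene glue_bottle 0.83 [186. 451.] [[ 634. -276.   91.]]
scene figurine 0.94 [372. 264.] [[680. 102.  48.]]
scene figurine 0.92 [435. 255.] [[760. 163.  66.]]
scene figurine 0.56 [386. 226.] [[659. 190.  41.]]
top plinth 0.63 [404. 251.] [[586. -58. 155.]]
top cover 0.79 [412. 237.] [[610. -77. 130.]]
top cover_edge 0.91 [411. 233.] [[617. -76. 122.]]
top paint_jar 0.74 [270. 331.] [[466. 138.  54.]]
top paint_jar 0.59 [288. 253.] [[593. 110.  54.]]
top glue_bottle 0.75 [510. 236.] [[ 619. -249.   83.]]
top figurine 0.95 [238. 213.] [[656. 192.  64.]]
top figurine 0.85 [288. 208.] [[664. 110.  70.]]
top figurine 0.74 [246. 161.] [[737. 177.  82.]]
```

View pics/scene0.png

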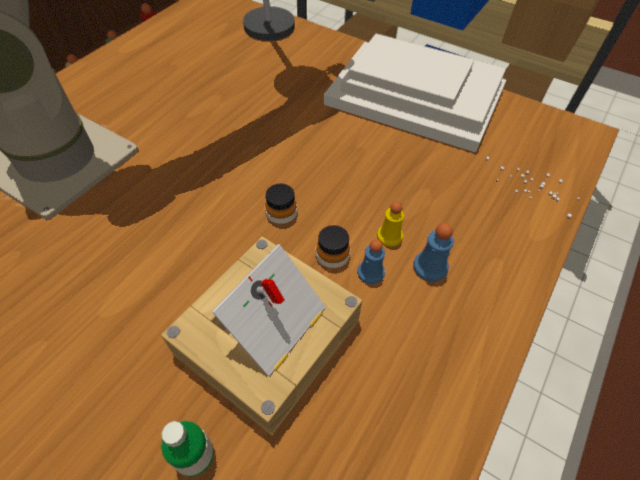

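View pics/top0.png

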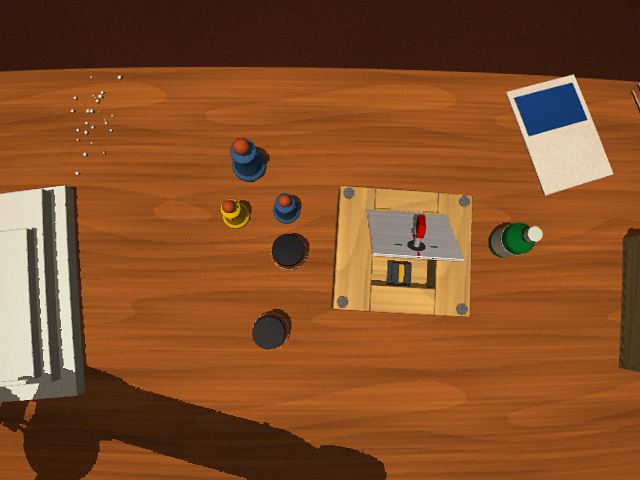

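The scene view shows the plinth at about (265,335) with the cover open and the red stud at (270,290). The free edge faces the robot. The top view shows the plinth with screws at (349,193), (464,201), (461,309), (342,301) and the glue bottle to its right at (515,238). The jars and figurines are to its left.

```bash
cat > m.py <<'E'
from h import *
P0=None
def cloud(c):
    v,u=np.mgrid[0:480,0:640]; return world(c,u.ravel(),v.ravel())
E
python3 - <<'E'
from m import *
for n in('top','scene'):
    c=cam(n);W=cloud(c);px=c['pixels'].reshape(-1,3).astype(int);ok=c['depth'].ravel()>0
    roi=ok&(abs(W[:,0]-600)<150)&(W[:,1]<40)&(W[:,1]>-205)
    t=W[roi&(W[:,2]>63)&(W[:,2]<75)]
    r=cv2.minAreaRect(t[:,:2].astype(np.float32));print(n,'rect',r,np.median(t[:,2]))
    ang=np.radians(r[2]); 
    ang=(ang+np.pi/4)%(np.pi/2)-np.pi/4
    ex=np.array([np.cos(ang),np.sin(ang)]);ey=np.array([-ex[1],ex[0]])
    ctr=np.array(r[0]); Q=np.c_[(W[:,:2]-ctr)@ex,(W[:,:2]-ctr)@ey,W[:,2]]
    red=roi&(px[:,0]>150)&(px[:,1]<50)&(px[:,2]<50)&(Q[:,2]>80)
    grey=roi&(Q[:,2]>80)&(px.max(1)-px.min(1)<25)&(px.max(1)>90)
    q=Q[grey]; A=np.polyfit(q[:,0],q[:,2],1)
    for _ in range(5):
        k=abs(np.polyval(A,q[:,0])-q[:,2])<6;A=np.polyfit(q[k,0],q[k,2],1)
    q=q[k];print('yaw',ang,'cover slope',A,'angle',np.arctan(-A[0]),'x',np.percentile(q[:,0],[1,99]),'y',np.percentile(q[:,1],[1,99]),'z',np.percentile(q[:,2],[1,99]))
    print('red plinth',np.median(Q[red],0),np.percentile(Q[red],[3,97],axis=0).round(),'world',np.median(W[red],0),red.sum())
E
```

```text
top rect ((596.2898559570312, -77.38595581054688), (220.8167724609375, 201.4415283203125), 86.55164337158203) 69.43489138154479
yaw -0.06018517694886416 cover slope [ -1.09902021 144.30658629] angle 0.832537706187021 x [-20.04060413  57.39896317] y [-62.72397216  63.3860769 ] z [ 81.16114162 164.56388403]
red plinth [ 14.19794451   1.82511749 181.56261614] [[  7.  -3. 174.]
 [ 21.   6. 187.]] world [610.68194469 -76.59878719 181.56261614] 80
scene rect ((597.0006713867188, -78.76860809326172), (220.738525390625, 200.84713745117188), 86.69915008544922) 70.22197355548413
yaw -0.05761069912308425 cover slope [ -1.11053235 145.14201556] angle 0.8377221473914571 x [-18.23846949  58.03100707] y [-64.07137679  62.85761348] z [ 80.86611784 164.85099969]
red plinth [ 28.93510706  -0.27715865 178.01923555] [[ 11.  -5. 166.]
 [ 41.   4. 188.]] world [625.79470864 -80.63497016 178.01923555] 154
```

```bash
cat > g.py <<'E'
from h import *
C=np.array([596.7,-78.0]);YAW=-0.059
ex=np.array([np.cos(YAW),np.sin(YAW)]);ey=np.array([-ex[1],ex[0]])
def st():
    o=robot.observe();p=o['tool_pos'];r=R.from_quat(o['orientation']);M=r.as_matrix()
    d=p[:2]-C
    print('t',round(o['clock'],2),'plinth xy',np.round([d@ex,d@ey],1),'z',round(p[2],1),'tip',round(p[2]-25,1),'yawy',round(np.arctan2(M[1,1],M[0,1])-YAW-np.pi/2,3),'tilt',M[:2,2].round(3),'F',o['ft_force'].round(1),'T',o['torque'].round(3),'gap',round(o['finger_gap']*87,1),'grip',round(o['grip_force'],1),'j7',round(o['joints'][6],2))
    return p,r
def go(px,py,z,yaw=0.0):  # target in plinth frame, TCP z; yaw of tool y relative to plinth y
    p,r=st();t=np.r_[C+px*ex+py*ey,z]
    a=YAW+yaw+np.pi/2; y=np.array([np.cos(a),np.sin(a),0]);zz=np.array([0,0,-1.]);T=R.from_matrix(np.c_[np.cross(y,zz),y,zz])
    print('shift frac (now axes)',(r.inv().apply(t-p)/150).round(3),'(target axes)',(T.inv().apply(t-p)/150).round(3),'turn frac',((r.inv()*T).as_rotvec()/(np.pi/2)).round(4))
E
python3 -c "
from g import *
go(-8,45,247)"
```

```text
t 0.9 plinth xy [-391.4  631.8] z 247.6 tip 222.6 yawy -0.341 tilt [-0.  0.] F [ 0.5  0.3 -0.5] T [ 0.055  0.028 -0.026] gap 86.8 grip 0.0 j7 -0.09
shift frac (now axes) [-3.716e+00 -2.832e+00  3.000e-03] (target axes) [-2.556 -3.912  0.004] turn frac [ 1.00e-04 -0.00e+00 -2.17e-01]
```

```bash
python3 -m creep '[0,0,0,-0.23,-0.175,0,-1, 0,0,0,-0.23,-0.175,0,-1, 0,0,0,-0.23,-0.175,0,-1, 0,0,0,-0.23,-0.175,0,-1, 0,0,0,-0.23,-0.175,0,-1, 0,0,0,-0.23,-0.175,0,-1, 0,0,0,-0.23,-0.175,0,-1, 0,0,0,-0.23,-0.175,0,-1, 0,0,0,-0.23,-0.175,0,-1, 0,0,0,-0.23,-0.175,0,-1]'; python3 -c "
from g import *
go(-8,45,247)"
```

```text
clock: 1.9
tool_pos: [459.5, 198.0, 247.9]
orientation: [0.199, 0.98, 0.0, 0.0]
ft_force: [0.0, 0.3, -0.8]
finger_gap: 0.178
grip_force: 0.0
t 1.9 plinth xy [-153.2  267.4] z 247.9 tip 222.9 yawy -0.341 tilt [0.001 0.001] F [ 0.   0.3 -0.8] T [ 0.021 -0.049 -0.036] gap 15.5 grip 0.0 j7 0.68
shift frac (now axes) [-1.408 -1.074  0.005] (target axes) [-0.968 -1.483  0.006] turn frac [ 0.0005  0.0003 -0.2169]
```

```bash
python3 -m creep '[0,0,0,-0.235,-0.179,0,-1, 0,0,0,-0.235,-0.179,0,-1, 0,0,0,-0.235,-0.179,0,-1, 0,0,0,-0.235,-0.179,0,-1, 0,0,0,-0.235,-0.179,0,-1, 0,0,0,-0.235,-0.179,0,-1, 0,0,-0.0723,0,0,0,-1, 0,0,-0.0723,0,0,0,-1, 0,0,-0.0723,0,0,0,-1, 0,0,0,0,0,0.1,-1]'; python3 -c "
from g import *
go(-8,45,220)"
```

```text
clock: 2.9
tool_pos: [592.0, -31.3, 233.8]
orientation: [0.029, 1.0, 0.0, 0.002]
ft_force: [-0.4, -0.2, 0.0]
finger_gap: 0.005
grip_force: 0.0
t 2.9 plinth xy [-7.4 46.4] z 233.8 tip 208.8 yawy 0.002 tilt [0.003 0.   ] F [-0.4 -0.2  0. ] T [ 0.106 -0.041 -0.041] gap 0.5 grip 0.0 j7 1.58
shift frac (now axes) [ 0.004 -0.009  0.092] (target axes) [ 0.004 -0.009  0.092] turn frac [0.0004 0.0022 0.001 ]
```

```bash
python3 -m creep '[0,0,0,0,0,0.1,-1, 0,0,0,0,0,0.1,-1, 0,0,0,0,0,0.1,-1, 0,0,0,0,0,0.067,-1, 0,0,0,0.02,0,0.067,-1, 0,0,0,0.02,0,0.067,-1, 0,0,0,0.02,0,0.067,-1, 0,0,0,0.02,0,0.067,-1, 0,0,0,0.02,0,0.067,-1, 0,0,0,0.02,0,0.067,-1]'; python3 -c "
from g import *
go(-30,45,103)"
```

```text
clock: 3.9
tool_pos: [572.9, -30.0, 116.4]
orientation: [0.03, 1.0, 0.0, 0.0]
ft_force: [0.9, -0.2, 0.4]
finger_gap: 0.001
grip_force: 0.4
t 3.9 plinth xy [-26.6  46.5] z 116.4 tip 91.4 yawy -0.0 tilt [0. 0.] F [ 0.9 -0.2  0.4] T [ 0.013 -0.156 -0.021] gap 0.1 grip 0.4 j7 1.6
shift frac (now axes) [ 0.023 -0.01   0.089] (target axes) [ 0.022 -0.01   0.089] turn frac [ 0.0001  0.0002 -0.0001]
```

```bash
python3 -m creep '[0,0,0,0.01,0,0.03,-1, 0,0,0,0.01,0,0.03,-1, 0,0,0,0,0,0.02,-1, 0,0,0,0,0,0.01,-1, 0,0,0,0,0,0.01,-1, 0,0,0,0,0,0.005,-1, 0,0,0,0,0,0.005,-1, 0,0,0,0,0,0.003,-1, 0,0,0,0,0,0,-1, 0,0,0,0,0,0,-1]'; python3 - <<'E'
from g import *
st();c=cam('scene','s1.png')
E
```

```text
clock: 4.9
tool_pos: [570.1, -29.8, 100.5]
orientation: [0.03, 1.0, 0.0, 0.0]
ft_force: [-1.6, -0.2, 4.9]
finger_gap: 0.009
grip_force: 2.0
t 4.9 plinth xy [-29.4  46.5] z 100.5 tip 75.5 yawy -0.0 tilt [0. 0.] F [-1.6 -0.2  4.9] T [ 0.094  0.382 -0.05 ] gap 0.8 grip 2.0 j7 1.61
```

View pics/s1.png

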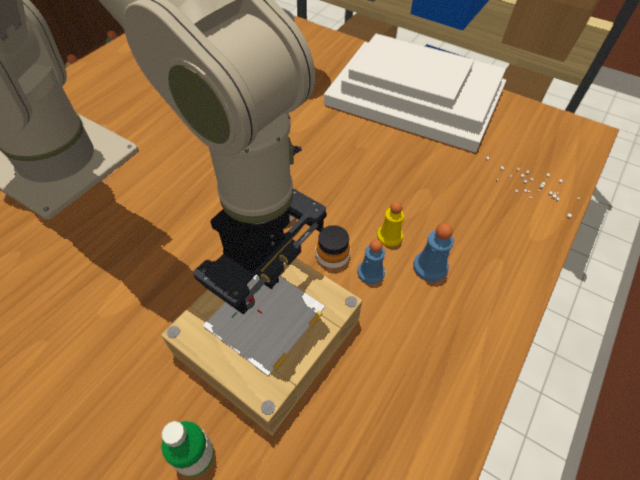

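The cover is lying flat under the gripper tips at about (270,320), with the tips at 75.5 mm as expected. I'll press slightly more, then lift and go above the stud with the gripper opening.

```bash
python3 -m creep '[0,0,0,0,0,0.005,-1, 0,0,0,0,0,0.004,-1, 0,0,0,0,0,-0.05,-1, 0,0,0,0,0,-0.15,-1, 0,0,0,0,0,-0.2,-1, 0,0,0,0,0,-0.25,0, 0,0,0,0.019,-0.1,0,0, 0,0,0,0.019,-0.1,0,0, 0,0,0,0,-0.11,0,0, 0,0,0,0,0,0,0]'; python3 - <<'E'
from g import *
st();c=cam('wrist','w1.png')
for k in('stud_grip','cover_edge'):
    for r in robot.recognise('wrist',k)[:2]: print(k,r,world(c,*r['position']).round(1))
for n in('wrist','top','scene'):
    c=cam(n)
    v,u=np.mgrid[0:480,0:640];W=world(c,u.ravel(),v.ravel());px=c['pixels'].reshape(-1,3).astype(int)
    Q=np.c_[(W[:,:2]-C)@ex,(W[:,:2]-C)@ey,W[:,2]]
    m=(c['depth'].ravel()>0)&(px[:,0]>120)&(px[:,1]<60)&(px[:,2]<60)&(Q[:,2]>85)&(Q[:,2]<135)&(abs(Q[:,0]+35)<40)&(abs(Q[:,1])<40)
    if m.sum()>10:
        q=Q[m];t=q[q[:,2]>q[:,2].max()-6];print(n,m.sum(),q[:,2].max().round(1),cv2.minAreaRect(t[:,:2].astype(np.float32)))
E
```

```text
clock: 5.95
tool_pos: [560.3, -79.3, 195.2]
orientation: [0.032, 0.999, -0.001, -0.001]
ft_force: [0.1, -0.9, -0.6]
finger_gap: 0.375
grip_force: 0.0
t 5.95 plinth xy [-36.2  -3.4] z 195.2 tip 170.2 yawy -0.004 tilt [-0.002 -0.001] F [ 0.1 -0.9 -0.6] T [-0.036 -0.02  -0.054] gap 32.7 grip 0.0 j7 1.66
stud_grip {'position': [326.7, 258.5], 'p': 0.92} [[556.1 -74.7 120.1]]
stud_grip {'position': [75.2, 300.4], 'p': 0.75} [[ 594.7 -259.1   67.1]]
cover_edge {'position': [320.6, 256.4], 'p': 0.89} [[555.  -78.  119.3]]
wrist 598 121.8 ((-36.41938018798828, -0.7991113662719727), (9.789183616638184, 32.51564407348633), 81.54707336425781)
scene 120 122.2 ((-34.07426452636719, -1.315990924835205), (8.382038116455078, 32.122230529785156), 82.02197265625)
```

View pics/w1.png

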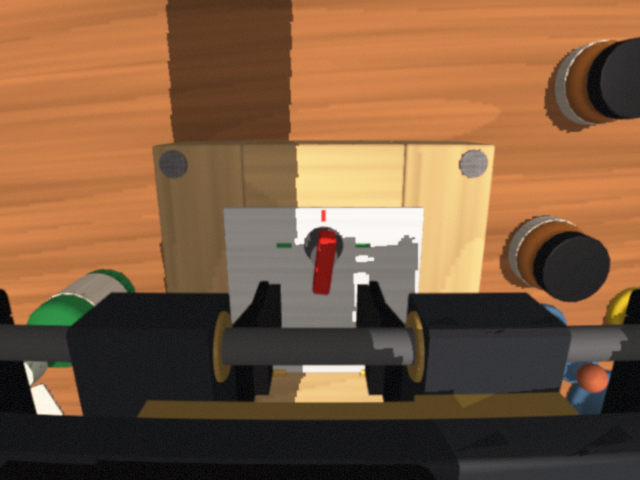

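The wrist view shows the wing at (323,262), turned about 0.15 rad clockwise from the red mark. The fitted centre is about (-35.5,-1) in plinth axes. Next I'll align and descend.

```bash
python3 -c "
from g import *
go(-35.3,-1,127,-0.148)"
```

```text
t 6.25 plinth xy [-35.2   0.9] z 196.0 tip 171.0 yawy 0.001 tilt [-0.001  0.   ] F [ 0.4  0.5 -0.3] T [ 0.007 -0.028  0.029] gap 42.6 grip 0.0 j7 1.66
shift frac (now axes) [ 0.    -0.012  0.46 ] (target axes) [-0.001 -0.012  0.46 ] turn frac [ 0.0001 -0.0004  0.0949]
```

```bash
python3 -m creep '[0,0,0.047,0,-0.012,0,0, 0,0,0.048,0,0,0.06,0, 0,0,0,0,0,0.1,0, 0,0,0,0,0,0.1,0, 0,0,0,0,0,0.1,0, 0,0,0,0,0,0.06,0, 0,0,0,0,0,0.04,0, 0,0,0,0,0,0,0, 0,0,0,0,0,0,-1, 0,0,0,0,0,0,-1]' 10; python3 -c "
from g import *
go(-35.3,-1,127,-0.148)"
```

```text
clock: 7.25
tool_pos: [561.9, -77.7, 128.0]
orientation: [0.104, 0.995, 0.0, 0.001]
ft_force: [0.1, -0.1, -0.2]
finger_gap: 0.394
grip_force: 0.0
t 7.25 plinth xy [-34.8  -1.8] z 128.0 tip 103.0 yawy -0.149 tilt [0.001 0.   ] F [ 0.1 -0.1 -0.2] T [ 0.004 -0.03   0.012] gap 34.3 grip 0.0 j7 1.54
shift frac (now axes) [0.004 0.005 0.006] (target axes) [0.004 0.005 0.006] turn frac [ 0.0002  0.0006 -0.0008]
```

Close gently at 10 N (self-aligning) and check the side force.

```bash
python3 -m creep '[0,0,0,0,0,0.004,-1, 0,0,0,0,0,0,-1, 0,0,0,0,0,0,-1, 0,0,0,0,0,0,-1, 0,0,0,0,0,0,-1, 0,0,0,0,0,0,-1, 0,0,0,0,0,0,-1, 0,0,0,0,0,0,-1, 0,0,0,0,0,0,-1, 0,0,0,0,0,0,-1]' 10; python3 -c "
from g import *
st()"
```

```text
clock: 8.25
tool_pos: [561.9, -76.8, 127.0]
orientation: [0.104, 0.995, 0.001, 0.0]
ft_force: [0.5, 5.7, 1.4]
finger_gap: 0.113
grip_force: 10.0
t 8.25 plinth xy [-34.9  -0.8] z 127.0 tip 102.0 yawy -0.149 tilt [0.001 0.001] F [0.5 5.7 1.4] T [ 1.259 -0.302  0.039] gap 9.8 grip 10.0 j7 1.54
```

```bash
python3 -m creep '[0,0,0,0,0.007,0,-1, 0,0,0,0,0,0,-1, 0,0,-0.024,0,0,0,-1, 0,0,-0.024,0,0,0,-1, 0,0,-0.024,0,0,0,-1, 0,0,-0.022,0,0,0,-1, 0,0,0,0,0,0,-1, 0,0,0,0,0,0,-1, 0,0,0,0,0,0,-1, 0,0,0,0,0,0,-1]' 40; python3 - <<'E'
from g import *
st();c=cam('wrist','w2.png')
E
```

```text
clock: 9.25
tool_pos: [561.9, -76.6, 126.9]
orientation: [0.031, 1.0, 0.0, 0.0]
ft_force: [1.9, 2.8, 3.4]
finger_gap: 0.113
grip_force: 40.0
t 9.25 plinth xy [-34.8  -0.7] z 126.9 tip 101.9 yawy -0.002 tilt [0. 0.] F [1.9 2.8 3.4] T [ 0.783 -0.407  0.014] gap 9.8 grip 40.0 j7 1.68
```

View pics/w2.png

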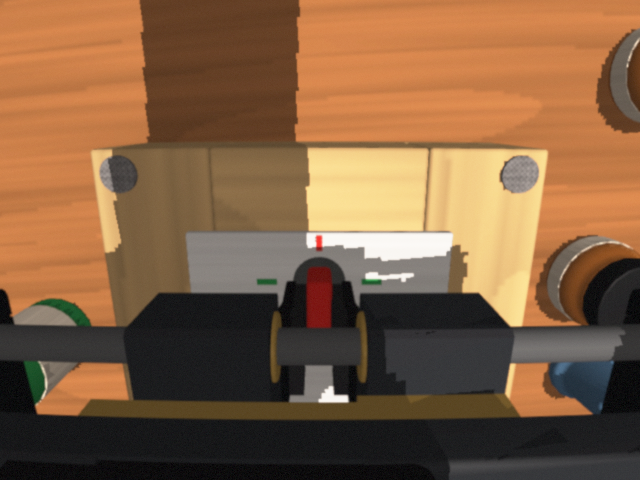

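The wing is gripped and in line with the red mark at (319,243). Now I'll push in slowly.

```bash
python3 -m creep '[0,0,0,0,0.003,0,-1, 0,0,0,0,0,0.007,-1, 0,0,0,0,0,0.007,-1, 0,0,0,0,0,0.007,-1, 0,0,0,0,0,0.007,-1, 0,0,0,0,0,0.007,-1, 0,0,0,0,0,0.007,-1, 0,0,0,0,0,0.007,-1, 0,0,0,0,0,0,-1, 0,0,0,0,0,0,-1]' 40; python3 -c "
from g import *
st()"
```

```text
clock: 10.3
tool_pos: [561.8, -76.5, 119.5]
orientation: [0.03, 1.0, -0.0, 0.0]
ft_force: [2.7, -0.9, 4.7]
finger_gap: 0.111
grip_force: 40.0
t 10.3 plinth xy [-34.9  -0.5] z 119.5 tip 94.5 yawy -0.002 tilt [ 0. -0.] F [ 2.7 -0.9  4.7] T [-0.066 -0.64  -0.01 ] gap 9.6 grip 40.0 j7 1.68
```

```bash
python3 -m creep '[0,0,0,-0.001,0,0.0033,-1, 0,0,0,0,0,0.0033,-1, 0,0,0,0,0,0.0033,-1, 0,0,0,0,0,0.0033,-1, 0,0,0,0,0,0.0033,-1, 0,0,0,0,0,0,-1, 0,0,0,0,0,0,-1, 0,0,0,0,0,0,-1, 0,0,0,0,0,0,-1, 0,0,0,0,0,0,-1]' 40; python3 -c "
from g import *
st()"
```

```text
clock: 11.3
tool_pos: [561.9, -76.4, 117.0]
orientation: [0.03, 1.0, -0.0, 0.0]
ft_force: [1.7, -2.4, 5.1]
finger_gap: 0.11
grip_force: 40.0
t 11.3 plinth xy [-34.9  -0.4] z 117.0 tip 92.0 yawy -0.002 tilt [ 0. -0.] F [ 1.7 -2.4  5.1] T [-0.497 -0.492 -0.008] gap 9.5 grip 40.0 j7 1.69
```

```bash
python3 -m creep '[0,0,0,0,-0.002,0.0033,-1, 0,0,0,0,0,0.0033,-1, 0,0,0,0,0,0.0033,-1, 0,0,0,0,0,0.0033,-1, 0,0,0,0,0,0.0033,-1, 0,0,0,0,0,0,-1, 0,0,0,0,0,0,-1, 0,0,0,0,0,0,-1, 0,0,0,0,0,0,-1, 0,0,0,0,0,0,-1]' 40; python3 -c "
from g import *
st()"
```

```text
clock: 12.3
tool_pos: [561.9, -76.4, 114.5]
orientation: [0.03, 1.0, 0.0, 0.0]
ft_force: [1.0, -1.1, 4.8]
finger_gap: 0.111
grip_force: 40.0
t 12.3 plinth xy [-34.8  -0.5] z 114.5 tip 89.5 yawy -0.002 tilt [0. 0.] F [ 1.  -1.1  4.8] T [-0.358 -0.435 -0.045] gap 9.6 grip 40.0 j7 1.69
```

```bash
python3 -m creep '[0,0,0,0,-0.001,0.0033,-1, 0,0,0,0,0,0.0033,-1, 0,0,0,0,0,0.0033,-1, 0,0,0,0,0,0.0033,-1, 0,0,0,0,0,0.0033,-1, 0,0,0,0,0,0,-1, 0,0,0,0,0,0,-1, 0,0,0,0,0,0,-1, 0,0,0,0,0,0,-1, 0,0,0,0,0,0,-1]' 40; python3 -c "
from g import *
st()"
```

```text
clock: 13.3
tool_pos: [561.9, -76.5, 112.1]
orientation: [0.03, 1.0, 0.0, 0.0]
ft_force: [1.5, -1.1, 5.4]
finger_gap: 0.104
grip_force: 40.0
t 13.3 plinth xy [-34.8  -0.5] z 112.1 tip 87.1 yawy -0.002 tilt [0. 0.] F [ 1.5 -1.1  5.4] T [-0.214 -0.343  0.098] gap 9.0 grip 40.0 j7 1.69
```

```bash
python3 -m creep '[0,0,0,0,-0.001,0.003,-1, 0,0,0,0,0,0.003,-1, 0,0,0,0,0,0.003,-1, 0,0,0,0,0,0.003,-1, 0,0,0,0,0,0.002,-1, 0,0,0,0,0,0,-1, 0,0,0,0,0,0,-1, 0,0,0,0,0,0,-1, 0,0,0,0,0,0,-1, 0,0,0,0,0,0,-1]' 40; python3 -c "
from g import *
st();st()"
```

```text
clock: 14.3
tool_pos: [561.9, -76.5, 110.1]
orientation: [0.03, 1.0, 0.0, 0.0]
ft_force: [0.5, -1.5, 6.6]
finger_gap: 0.111
grip_force: 40.0
t 14.3 plinth xy [-34.8  -0.5] z 110.1 tip 85.1 yawy -0.001 tilt [0.    0.001] F [ 0.5 -1.5  6.6] T [-0.184 -0.289  0.042] gap 9.6 grip 40.0 j7 1.69
t 14.3 plinth xy [-34.8  -0.5] z 110.1 tip 85.1 yawy -0.001 tilt [0.    0.001] F [ 0.5 -1.5  6.6] T [-0.184 -0.289  0.042] gap 9.6 grip 40.0 j7 1.69
```

```bash
python3 -m creep '[0,0,0,0,-0.001,0.003,-1, 0,0,0,0,0,0.003,-1, 0,0,0,0,0,0.003,-1, 0,0,0,0,0,0.003,-1, 0,0,0,0,0,0,-1, 0,0,0,0,0,0,-1, 0,0,0,0,0,0,-1, 0,0,0,0,0,0,-1, 0,0,0,0,0,0,-1, 0,0,0,0,0,0,-1]' 40; python3 -c "
from g import *
st()"
```

```text
clock: 15.3
tool_pos: [562.0, -76.5, 108.7]
orientation: [0.03, 1.0, 0.0, 0.0]
ft_force: [-0.3, 0.3, 10.9]
finger_gap: 0.114
grip_force: 40.0
t 15.3 plinth xy [-34.8  -0.6] z 108.7 tip 83.7 yawy -0.001 tilt [0.    0.001] F [-0.3  0.3 10.9] T [0.001 0.213 0.024] gap 9.9 grip 40.0 j7 1.69
```

```bash
python3 -m creep '[0,0,0,0,0,0.002,-1, 0,0,0,0,0,0.002,-1, 0,0,0,0,0,0.002,-1, 0,0,0,0,0,0,-1, 0,0,0,0,0,0,-1, 0,0,0,0,0,0,-1, 0,0,0,0,0,0,-1, 0,0,0,0,0,0,-1, 0,0,0,0,0,0,-1, 0,0,0,0,0,0,-1]' 40; python3 -c "
from g import *
st()"
```

```text
clock: 16.3
tool_pos: [562.0, -76.5, 108.2]
orientation: [0.03, 1.0, 0.001, 0.0]
ft_force: [-2.1, 0.5, 15.4]
finger_gap: 0.109
grip_force: 40.0
t 16.3 plinth xy [-34.7  -0.6] z 108.2 tip 83.2 yawy -0.001 tilt [0.    0.001] F [-2.1  0.5 15.4] T [-0.049  0.525 -0.042] gap 9.5 grip 40.0 j7 1.69
```

```bash
python3 -m creep '[0,0,0.01,0.001,0,0,-1, 0,0,0.01,0,0,0,-1, 0,0,0.01,0,0,0,-1, 0,0,0.01,0,0,0,-1, 0,0,0.01,0,0,0,-1, 0,0,0,0,0,0,-1, 0,0,0,0,0,0,-1, 0,0,0,0,0,0,-1, 0,0,0,0,0,0,-1, 0,0,0,0,0,0,-1]' 40; python3 -c "
from g import *
st()"
```

```text
clock: 17.3
tool_pos: [562.0, -76.5, 108.2]
orientation: [0.069, 0.998, 0.001, 0.0]
ft_force: [-1.6, 0.0, 13.8]
finger_gap: 0.112
grip_force: 40.0
t 17.3 plinth xy [-34.7  -0.6] z 108.2 tip 83.2 yawy -0.08 tilt [0.001 0.001] F [-1.6  0.  13.8] T [ 0.044  0.426 -0.006] gap 9.7 grip 40.0 j7 1.62
```

Torque is negligible, so it turns freely. I'll continue in stages.

```bash
python3 -m creep '[0,0,0.02,0,0,0,-1, 0,0,0.03,0,0,0,-1, 0,0,0.03,0,0,0,-1, 0,0,0.03,0,0,0,-1, 0,0,0.03,0,0,0,-1, 0,0,0.03,0,0,0,-1, 0,0,0.03,0,0,0,-1, 0,0,0.03,0,0,0,-1, 0,0,0.02,0,0,0,-1, 0,0,0,0,0,0,-1]' 40; python3 -c "
from g import *
st()"
```

```text
clock: 18.3
tool_pos: [562.0, -76.5, 108.2]
orientation: [0.263, 0.965, 0.001, 0.0]
ft_force: [-1.9, 1.0, 14.8]
finger_gap: 0.113
grip_force: 40.0
t 18.3 plinth xy [-34.7  -0.6] z 108.2 tip 83.2 yawy -0.474 tilt [0.001 0.001] F [-1.9  1.  14.8] T [-0.016  0.446 -0.036] gap 9.9 grip 40.0 j7 1.25
```

```bash
python3 -m creep '[0,0,0.03,0,0,0,-1, 0,0,0.04,0,0,0,-1, 0,0,0.04,0,0,0,-1, 0,0,0.04,0,0,0,-1, 0,0,0.04,0,0,0,-1, 0,0,0.04,0,0,0,-1, 0,0,0.04,0,0,0,-1, 0,0,0.04,0,0,0,-1, 0,0,0.03,0,0,0,-1, 0,0,0,0,0,0,-1]' 40; python3 -c "
from g import *
go(-34.7,-.6,108.2,-1.57)"
```

```text
clock: 19.3
tool_pos: [561.9, -76.6, 108.1]
orientation: [0.509, 0.861, 0.001, -0.0]
ft_force: [-1.9, 0.4, 15.0]
finger_gap: 0.111
grip_force: 40.0
t 19.3 plinth xy [-34.8  -0.6] z 108.1 tip 83.1 yawy -1.008 tilt [0.    0.001] F [-1.9  0.4 15. ] T [-0.007  0.51  -0.01 ] gap 9.6 grip 40.0 j7 0.75
shift frac (now axes) [-0.     0.    -0.001] (target axes) [ 0.     0.001 -0.001] turn frac [ 0.0004 -0.0005  0.3575]
```

```bash
python3 -m creep '[0,0,0.04,0,0,0,-1, 0,0,0.05,0,0,0,-1, 0,0,0.05,0,0,0,-1, 0,0,0.05,0,0,0,-1, 0,0,0.05,0,0,0,-1, 0,0,0.05,0,0,0,-1, 0,0,0.04,0,0,0,-1, 0,0,0.0275,0,0,0,-1, 0,0,0,0,0,0,-1, 0,0,0,0,0,0,-1]' 40; python3 -c "
from g import *
go(-34.7,-.6,108.2,-1.57)"
```

```text
clock: 20.3
tool_pos: [562.0, -76.5, 108.1]
orientation: [0.727, 0.687, 0.001, -0.0]
ft_force: [-1.5, 0.8, 15.5]
finger_gap: 0.107
grip_force: 40.0
t 20.3 plinth xy [-34.8  -0.6] z 108.1 tip 83.1 yawy -1.568 tilt [0.    0.001] F [-1.5  0.8 15.5] T [ 0.011  0.574 -0.004] gap 9.3 grip 40.0 j7 0.23
shift frac (now axes) [-0.     0.    -0.001] (target axes) [-0.     0.    -0.001] turn frac [ 0.0002 -0.0008  0.001 ]
```

```bash
python3 -m creep '[0,0,0,0,0,-0.004,-1, 0,0,0,0,0,-0.004,-1, 0,0,0,0,0,-0.004,-1, 0,0,0,0,0,-0.004,-1, 0,0,0,0,0,-0.004,-1, 0,0,0,0,0,-0.003,-1, 0,0,0,0,0,0,-1, 0,0,0,0,0,0,-1, 0,0,0,0,0,0,-1, 0,0,0,0,0,0,-1]' 40; python3 -c "
from g import *
st()"
```

```text
clock: 21.3
tool_pos: [561.8, -76.5, 110.7]
orientation: [0.727, 0.687, 0.0, -0.0]
ft_force: [1.8, -0.8, 6.1]
finger_gap: 0.108
grip_force: 40.0
t 21.3 plinth xy [-34.9  -0.6] z 110.7 tip 85.7 yawy -1.568 tilt [0.    0.001] F [ 1.8 -0.8  6.1] T [-0.155 -0.297 -0.028] gap 9.4 grip 40.0 j7 0.23
```

```bash
python3 -m creep '[0,0,0,0,0,-0.002,-1, 0,0,0,0,0,-0.002,-1, 0,0,0,0,0,0,-1, 0,0,0,0,0,0,-1, 0,0,0,0,0,0,-1, 0,0,0,0,0,0,-0.6, 0,0,0,0,0,0,-0.5, 0,0,0,0,0,0,-0.5, 0,0,0,0,0,0,-0.5, 0,0,0,0,0,0,-0.5]' 20; python3 -c "
from g import *
st()"
```

```text
clock: 22.3
tool_pos: [561.5, -77.0, 111.1]
orientation: [0.727, 0.687, -0.0, -0.0]
ft_force: [0.5, 0.1, -0.3]
finger_gap: 0.244
grip_force: 0.0
t 22.3 plinth xy [-35.2  -1.1] z 111.1 tip 86.1 yawy -1.569 tilt [-0.  0.] F [ 0.5  0.1 -0.3] T [-0.118  0.097  0.016] gap 21.2 grip 0.0 j7 0.23
```

Released, no contact. Now I'll rise and look.

```bash
python3 -m creep '[0,0,0,0,0,-0.05,-0.5, 0,0,0,0,0,-0.1,-0.5, 0,0,0,0,0,-0.2,-0.5, 0,0,0,0,0,-0.3,-0.5, 0,0,0,0,0,-0.2,-0.5, 0,0,0,0.3,0,-0.1,-0.5, 0,0,0,0.3,0,0,-0.5, 0,0,0,0.3,0,0,-0.5, 0,0,0,0,0,0,-0.5, 0,0,0,0,0,0,-0.5]'; python3 - <<'E'
from g import *
st();cam('wrist','w3.png');c=cam('scene')
v,u=np.mgrid[0:480,0:640];W=world(c,u.ravel(),v.ravel());px=c['pixels'].reshape(-1,3).astype(int)
Q=np.c_[(W[:,:2]-C)@ex,(W[:,:2]-C)@ey,W[:,2]]
m=(c['depth'].ravel()>0)&(px[:,0]>120)&(px[:,1]<60)&(px[:,2]<60)&(Q[:,2]>80)&(Q[:,2]<135)&(abs(Q[:,0]+35)<40)&(abs(Q[:,1])<40)
q=Q[m];print(m.sum(),q[:,2].max());t=q[q[:,2]>q[:,2].max()-6];print(cv2.minAreaRect(t[:,:2].astype(np.float32)))
cv2.imwrite('pics/s3.png',c['pixels'][:,:,::-1])
E
```

```text
clock: 23.3
tool_pos: [569.4, 58.7, 254.8]
orientation: [0.726, 0.688, 0.0, 0.0]
ft_force: [-0.1, -1.1, 0.5]
finger_gap: 0.251
grip_force: 0.0
t 23.3 plinth xy [-35.3 134.9] z 254.8 tip 229.8 yawy -1.566 tilt [0.001 0.   ] F [-0.1 -1.1  0.5] T [-0.117  0.037 -0.035] gap 21.9 grip 0.0 j7 -0.11
116 106.46822366551977
((-34.40254211425781, -1.618011474609375), (9.198315620422363, 31.87531852722168), 1.4859079122543335)
```

View pics/s3.png

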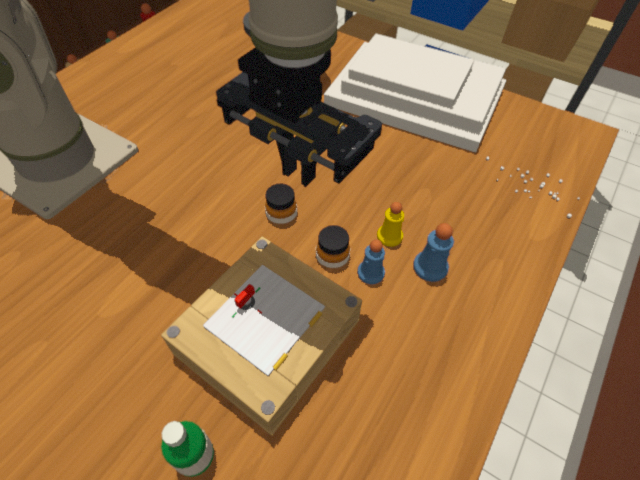

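The cover is shut. The stud at (244,296) lies along the green marks and stays pressed about 15.7 mm in, so it is locked. The other objects are where they were.

```bash
python3 -c "
from workcell import robot
print(robot.sign_off())"
```

```text
the job is handed in; nothing more can be done
None
```

The cover is shut and the stud is locked ninety degrees clockwise, seated at about 15 N with almost no turning torque; the robot has let go, the jar, bottle and figurine were not moved, and I handed the job in at about 23 s.

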